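Snap the stock box shut in opposite-corner order

TASK

Close the big stock box on the shop counter: press its four raised lid clips down until each has snapped flat over the rim. Work in opposite-corner order so that the lid seals evenly: first any one clip, then the one diagonally opposite, then the remaining two. Do not touch the small two-clip box; it stays open.

Things in the scene. Friction and masses are not known exactly. Their poses are not given: they have to be found in the camera images.
- stockbox: Big box: clear tub of bottles, white rim, pale bamboo lid; 164 (x) by 254 (y) mm, lid top 94 mm high. It stands firm. Origin: centre of underside, on the counter; z up, x from its front (robot side) to its back, y to its left; turned up to 0.4 rad. Four alike steel clips at the corners: plates 50 mm from hinge to tip, 40 wide, 5 thick, with a 20 mm lip; raised 128 mm high, flat 101 mm.
- clip_front_left (a joint): Clip at the front left corner; hinge along box y at x -40, y +78, z 98.5 mm (box frame). Rad: 0 = flat over the rim; starts raised at about 0.58. Press straight down at x -78, y +78 (10 mm off is fine) to 101 mm height: a spring resists with up to 6 N, then from 0.15 rad down it snaps flat and stays; released sooner it springs up.
- clip_front_right (a joint): Clip at the front right corner; hinge along box y at x -40, y -78, z 98.5 mm (box frame). Rad: 0 = flat over the rim; starts raised at about 0.58. Press straight down at x -78, y -78 (10 mm off is fine) to 101 mm height: a spring resists with up to 6 N, then from 0.15 rad down it snaps flat and stays; released sooner it springs up.
- clip_back_left (a joint): Clip at the back left corner; hinge along box y at x +40, y +78, z 98.5 mm (box frame). Rad: 0 = flat over the rim; starts raised at about 0.58. Press straight down at x +78, y +78 (10 mm off is fine) to 101 mm height: a spring resists with up to 6 N, then from 0.15 rad down it snaps flat and stays; released sooner it springs up.
- clip_back_right (a joint): Clip at the back right corner; hinge along box y at x +40, y -78, z 98.5 mm (box frame). Rad: 0 = flat over the rim; starts raised at about 0.58. Press straight down at x +78, y -78 (10 mm off is fine) to 101 mm height: a spring resists with up to 6 N, then from 0.15 rad down it snaps flat and stays; released sooner it springs up.
- smallbox: Small box to leave alone: same make, but 120 mm by 124 mm, lid top 64 mm high, with only two clips, both raised to about 98 mm high. Origin: centre of its underside. It stands about 235 mm from the stock box's centre, on its left or right side.

How it is judged:
On the way, in this order (a step that is already met when the one before it is completed fails the run):
1. one clip of the stock box is snapped flat while the other three are still up (((value of joint clip_front_left below 0.1 rad and value of joint each of clip_front_right, clip_back_left, clip_back_right above 0.3 rad) or (value of joint clip_front_right below 0.1 rad and value of joint each of clip_front_left, clip_back_left, clip_back_right above 0.3 rad) or (value of joint clip_back_left below 0.1 rad and value of joint each of clip_front_left, clip_front_right, clip_back_right above 0.3 rad) or (value of joint clip_back_right below 0.1 rad and value of joint each of clip_front_left, clip_front_right, clip_back_left above 0.3 rad))), for 0.1 s.
2. the diagonally opposite clip is snapped flat too while the other two are still up (((value of joint each of clip_front_left, clip_back_right below 0.1 rad and value of joint each of clip_front_right, clip_back_left above 0.3 rad) or (value of joint each of clip_front_right, clip_back_left below 0.1 rad and value of joint each of clip_front_left, clip_back_right above 0.3 rad))), for 0.1 s.
At the end, for the whole second after the job is handed in: All four clips of the stock box are snapped flat over the rim (within 0.1 rad), the first two closed having been a diagonal pair (value of joint each of clip_front_left, clip_front_right, clip_back_left, clip_back_right below 0.1 rad); the robot touches nothing.
It fails at once if the small box or its clips are touched by the robot (contact force between any of the fingers, the arm and smallbox above 1 N).
It also fails if it takes over 40 s, if anything falls off the work surface, if the arm or the gripper's body presses on something with over 40 N, if the wrist force passes 120 N, or if a joint passes its speed limit or range.

ROBOT

A 7-joint arm with a two-finger parallel gripper is mounted at the origin on the work surface. World frame = base frame: x ahead of the robot, y to its left, z up, the work surface at z = 0. Lengths are in m, angles in rad, forces in N, time in s.
With the tool pointing down it reaches from about 0.35 to 0.9 m from the base axis. Payload 19.9 kg.
Tool frame: the origin (TCP) lies between the finger pads; the fingertips stand tip_extent ahead of it and the grasp point (between the pads) lies 3 mm ahead of it (tip_extent is the distance from the TCP to the fingertips, in m); y points along the fingers, z is the direction in which the jaws open and shut, and the axes are right-handed (so a half turn about y gives the same grasp; the last joint's range is limited). The gripper opens to 85 mm and grips with 20 to 120 N. Pads are 22 mm wide; open, the fingers measure 114 mm over their backs; the gripper's body (76 mm by 85 mm) begins 54 mm behind the grasp point. The pads swing forward as they close: fully open they stand 13 mm farther back than shut.
Start: joints at [-1.163, 0.417, -0.01, 1.614, 0.005, 1.111, -0.053], TCP at [0.272, 0.563, 0.253] pointing down, gripper open.
Joint ranges: [-2.81, 2.81], [-0.39, 2.02], [-1.27, 1.25], [0.06, 2.57], [-1.19, 4.33], [0.19, 2], [-2.82, 2.82]. Speed limits (rad/s): [1.89, 1.89, 2.39, 2.39, 3.01, 3.01, 3.01].

INTERFACE

Orientations are given as a unit quaternion [x, y, z, w].
In Python, from bench import * gives the robot as it stands.
- The arm moves only by the shell command python3 -m creep 'ROWS' [FORCE]. ROWS is JSON, a list of rows, each a list of 7 numbers: the finger opening in mm, from 0 to 85.4, then the shift along the tool's x, y, z in units of 50 mm (1.0 is 50 mm), then the turn, a rotation vector about the tool's x, y, z in units of 6 degrees (1.0 is 6 degrees). In form: [[fingers, dx, dy, dz, ax, ay, az], ...]. A call has 1 to 12 rows; each row shifts and turns the pose as measured when the row begins, along the tool's axes as they then stand; what a row does not reach is not made up. A row lasts 1/8 s, in which the tool goes at most 62.5 mm and 10.7 degrees, less where a joint would pass 70% of its speed; a pose out of reach is approached as far as the arm can. A call is refused whole if a number of a shift passes 1 or a number of a turn 1, either way. A call with a gripper value outside its range is refused whole. The fingers move at their own pace and stop on an object; FORCE is the grip in N (left out, the last holds). Time passes only in rows, so rows that do not move let the fingers close. It gives the time, the measured TCP pose, the force and the opening at its end, in the units of the state.
- get_obs(): the state, without advancing time (a new reading comes with each control period).
- capture(name): name is "side" or "top" or "wrist"; returns a dict with "color" (384x512x3 uint8, blue, green, red), "fx", "fy", "cx", "cy" (pixels), "D" ([k1, k2, p1, p2, k3] as OpenCV has them; the pictures are not rectified), "xyz" and "attitude" of the camera in the world. Camera axes: x right, y up, looking along -z (the intrinsics and any distortion apply to the point x, -y, -z); pixel columns grow to the right and rows downward; lengths in m; the calibration is good to about 2 mm. A picture is of the moment at which its call begins. There is no depth.
- finish_job(): hands the job in, once; it reports no verdict.
Trained networks look in a picture, given as the dict that the camera call returned (one of the last four; its "shot" number tells which), for a name from the list of things; names that differ only in an ending like _2 or _b are one class to them, and where a whole thing is asked for, a point or a joint stands for the part that bears it (a point fixed in the world has none). Each returns a list of dicts, best first, with "p" (0 to 1); they miss things now and then, are a little off and sometimes report something else, mostly with a low value. They report only what shows in the picture. A call takes as long as a camera call.
- look_for(picture, target): "xyz" ([x, y, z] in m, in world coordinates, good to about 4 mm: the middle of the surface that is visible of it).
The state is a dict: "time": time; "joint_positions": joint angles; "joint_vel": joint speeds; "joint_torque": joint torques, N m; "position": TCP position; "tcp_rot": TCP orientation; "force": force on the tool from outside, world axes, zero at the start; "torque": the same for the moment, N m; "grip_width": opening from 0.0 (shut) to 1.0 (fully open).
Only numpy, scipy, OpenCV 4.12 (cv2) and the standard library are available. Lean on these libraries where they do the work, as an engineer would, in place of code of your own. Each camera call takes 0.05 s, during which the arm holds its last target.

## Working session

There is one attempt and no reset: what is moved stays moved. The work goes in short steps, Python scripts to look and compute and a shell command to move; the robot and the scene stay as the last step left them, time stands still between calls to the robot, and variables do not carry over. Pictures are saved under pics/ and viewed, and the job is handed in when it is done.

```bash
mkdir -p pics; ls; python3 - <<'E'
from bench import *
import cv2,json
o=get_obs();print({k:o[k] for k in('time','position','tcp_rot','force','grip_width')})
for n in('top','side'):
    c=capture(n);cv2.imwrite(f'pics/{n}0.png',c['color']);print(n,c['fx'],c['cx'],c['D'],c['xyz'],c['attitude'])
    for t in('stockbox','smallbox','clip_front_left','clip_front_right','clip_back_left','clip_back_right'):
        print(t,[( [round(v,3) for v in d['xyz']],round(d['p'],2)) for d in look_for(c,t)])
E
python3 -c "import bench;print([n for n in dir(bench) if n[0]!='_'])"
```

```text
pics
{'time': 0.0, 'position': array([0.27159041, 0.56254367, 0.25263359]), 'tcp_rot': array([ 0.68974764, -0.15776146,  0.15760644, -0.68885392]), 'force': array([-0.6452432 ,  0.06018453, -0.58617052]), 'grip_width': 1.0034287126654267}
top 410.189770652571 255.3602819529242 [-0.07111783  0.          0.          0.          0.        ] [0.42609147 0.06336071 0.72631011] [-0.0856964   0.08683701  0.72529042 -0.67754651]
stockbox [([0.57, -0.018, 0.092], 0.55)]
smallbox [([0.636, 0.199, 0.066], 0.86)]
clip_front_left [([0.53, 0.071, 0.116], 0.81), ([0.576, -0.018, 0.097], 0.35)]
clip_front_right [([0.496, -0.082, 0.117], 0.77)]
clip_back_left [([0.656, 0.043, 0.114], 0.96)]
clip_back_right [([0.615, -0.11, 0.112], 0.9), ([0.494, -0.081, 0.118], 0.48)]
side 414.51882737846876 261.88905361384315 [-0.03015945  0.          0.          0.          0.        ] [0.53718246 0.59752595 0.43157285] [-0.01884196  0.4834867   0.87483477 -0.02344604]
stockbox [([0.58, 0.069, 0.093], 0.75)]
smallbox [([0.629, 0.228, 0.065], 0.69)]
clip_front_left [([0.53, 0.078, 0.116], 0.87)]
clip_front_right [([0.495, -0.069, 0.117], 0.68)]
clip_back_left [([0.657, 0.046, 0.111], 0.84)]
clip_back_right [([0.617, -0.099, 0.11], 0.69)]
['Unreachable', 'capture', 'finish_job', 'get_obs', 'look_for', 'tip_extent']
```

View pics/top0.png

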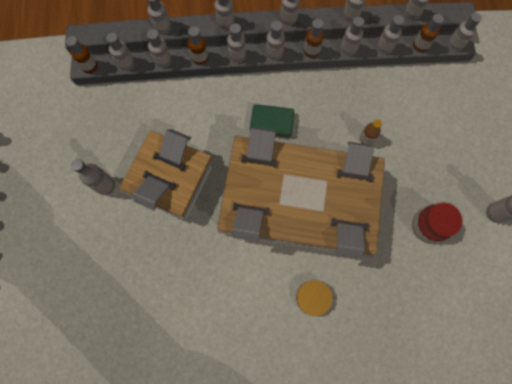

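View pics/side0.png

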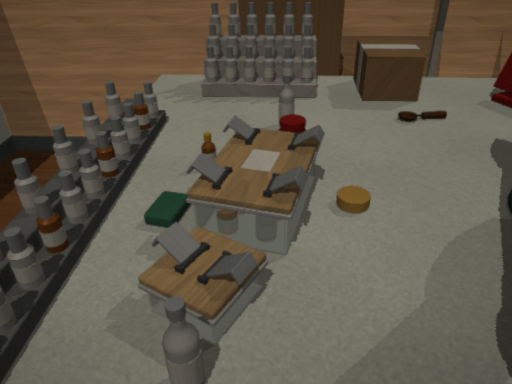

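The top view shows the stock box with its four raised clips at about (261,147), (359,161), (248,221) and (350,238). The small box is at (165,172), on the stock box's left. I'll fit the box pose and check it with an overlay.

```bash
cat > h.py <<'E'
import numpy as np,cv2
from scipy.spatial.transform import Rotation as R
from bench import *
def proj(c,P):
    M=R.from_quat(c['attitude']).as_matrix(); q=(np.atleast_2d(P)-c['xyz'])@M; q=q*[1,-1,-1]
    K=np.array([[c['fx'],0,c['cx']],[0,c['fy'],c['cy']],[0,0,1]])
    return cv2.projectPoints(q,np.zeros(3),np.zeros(3),K,np.array(c['D']))[0][:,0]
def box(pose,P):
    x,y,a=pose;P=np.atleast_2d(P).astype(float)/1000
    return np.c_[x+np.cos(a)*P[:,0]-np.sin(a)*P[:,1],y+np.sin(a)*P[:,0]+np.cos(a)*P[:,1],P[:,2]]
E
python3 - <<'E'
from h import *
pose=(.574,-.0175,-.235)
for n in('top','side'):
    c=capture(n);im=cv2.resize(c['color'],None,fx=1.5,fy=1.5,interpolation=cv2.INTER_CUBIC)
    L=[[[82,127,94],[82,-127,94],[-82,-127,94],[-82,127,94]]]
    for sx in(1,-1):
        for sy in(1,-1):
            t=40+50*np.cos(.58);z=98.5+50*np.sin(.58)
            L.append([[sx*40,sy*78-20,98.5],[sx*40,sy*78+20,98.5],[sx*t,sy*78+20,z],[sx*t,sy*78-20,z]])
    for l in L: cv2.polylines(im,[np.int32(proj(c,box(pose,l))*1.5)],True,(0,0,255),1)
    cv2.imwrite(f'pics/{n}1.png',im)
E
```

```text
(no output)
```

View pics/top1.png

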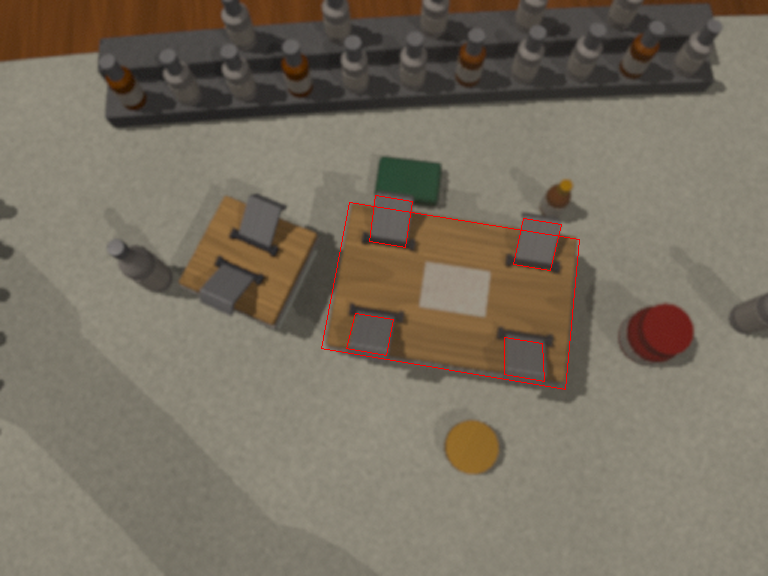

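View pics/side1.png

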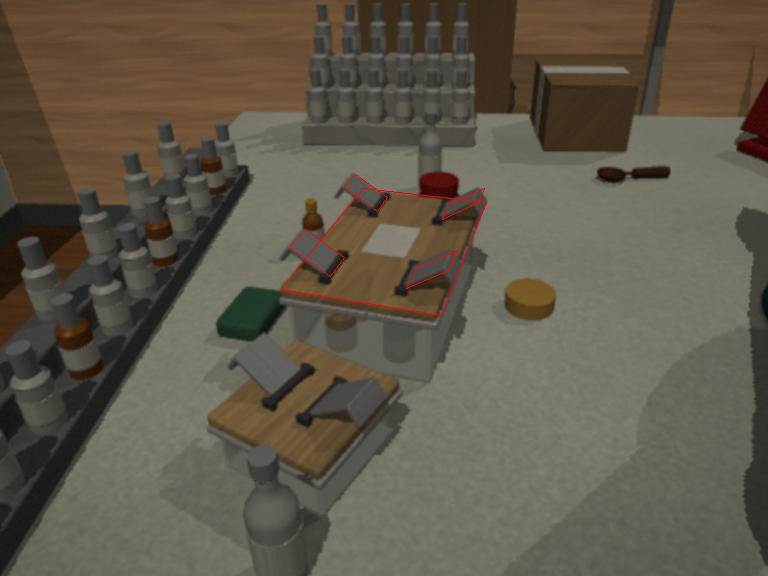

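The overlay matches the lid and all four clips to within a few mm in both views. Next I'll work out the targets in the tool axes.

```bash
cat >> h.py <<'E'
POSE=(.574,-.0175,-.235)
T={'FL':(-78,78),'BR':(78,-78),'FR':(-78,-78),'BL':(78,78)}
def go():
    o=get_obs();M=R.from_quat(o['tcp_rot']).as_matrix()
    print('t',round(o['time'],2),'p',o['position'].round(4),'F',o['force'].round(1),'g',round(o['grip_width'],2),'down',M[:,1].round(3))
    for k,(x,y) in T.items():
        p=box(POSE,[x,y,101])[0]; print(k,p.round(3),'units',((p-o['position'])@M/.05).round(2))
E
python3 -c "from h import *;go()"
```

```text
t 0.8 p [0.2717 0.5628 0.2533] F [ 1.  -0.1  0.1] g 0.99 down [ 0. -0. -1.]
FL [0.516 0.077 0.101] units [ 8.63  3.05 -6.63]
BR [ 0.632 -0.112  0.101] units [12.35  3.05 -9.02]
FR [ 0.48  -0.075  0.101] units [ 9.3   3.05 -9.68]
BL [0.668 0.04  0.101] units [11.68  3.05 -5.97]
```

```bash
python3 -m creep '[[0,0.8,0,-0.8,0,0,0],[0,0.8,0,-0.8,0,0,0],[0,0.8,0,-0.8,0,0,0],[0,0.8,0,-0.8,0,0,0],[0,0.8,0,-0.8,0,0,0],[0,0.8,0,-0.8,0,0,0],[0,0.8,0,-0.6,0,0,0],[0,0.8,0,-0.6,0,0,0]]' 20;  python3 -c "from h import *;go()"
```

```text
time: 1.8
position: [0.4325, 0.1441, 0.2534]
tcp_rot: [-0.688, 0.155, -0.156, 0.691]
force: [1.0, 0.6, 0.7]
grip_width: 0.002
t 1.8 p [0.4325 0.1441 0.2534] F [1.  0.6 0.7] g 0.0 down [ 0.002  0.003 -1.   ]
FL [0.516 0.077 0.101] units [ 2.09  3.05 -0.51]
BR [ 0.632 -0.112  0.101] units [ 5.79  3.04 -2.91]
FR [ 0.48  -0.075  0.101] units [ 2.74  3.04 -3.56]
BL [0.668 0.04  0.101] units [5.15 3.05 0.14]
```

```bash
python3 -m creep '[[0,0.8,0,-0.2,0,0,0],[0,0.8,0,-0.2,0,0,0],[0,0.6,0,-0.2,0,0,0],[0,0,0,0,0,0,0]]';  python3 -c "from h import *;go()"
```

```text
time: 2.3
position: [0.5225, 0.0632, 0.2542]
tcp_rot: [-0.688, 0.156, -0.159, 0.691]
force: [0.7, -0.5, -0.9]
grip_width: -0.002
t 2.3 p [0.5225 0.0632 0.2542] F [ 0.7 -0.5 -0.9] g -0.0 down [ 0.004  0.003 -1.   ]
FL [0.516 0.077 0.101] units [-0.23  3.07  0.17]
BR [ 0.632 -0.112  0.101] units [ 3.48  3.06 -2.21]
FR [ 0.48  -0.075  0.101] units [ 0.43  3.05 -2.88]
BL [0.668 0.04  0.101] units [2.81 3.08 0.84]
```

```bash
python3 -m creep '[[0,-0.2,0.4,0.15,0,0,0],[0,0,0.6,0,0,0,0],[0,0,0.5,0,0,0,0],[0,0,0,0,0,0,0],[0,0,0,0,0,0,0]]';  python3 - <<'E'
from h import *
go()
c=capture('side');cv2.imwrite('pics/side2.png',cv2.resize(c['color'][80:250,140:400],None,fx=3,fy=3))
E
```

```text
time: 2.92
position: [0.5161, 0.0774, 0.1789]
tcp_rot: [-0.687, 0.155, -0.158, 0.692]
force: [-0.7, 0.3, -0.1]
grip_width: -0.002
t 2.92 p [0.5161 0.0774 0.1789] F [-0.7  0.3 -0.1] g -0.0 down [ 0.006  0.005 -1.   ]
FL [0.516 0.077 0.101] units [ 0.01  1.56 -0.02]
BR [ 0.632 -0.112  0.101] units [ 3.72  1.55 -2.42]
FR [ 0.48  -0.075  0.101] units [ 0.67  1.54 -3.07]
BL [0.668 0.04  0.101] units [3.06 1.57 0.63]
```

View pics/side2.png

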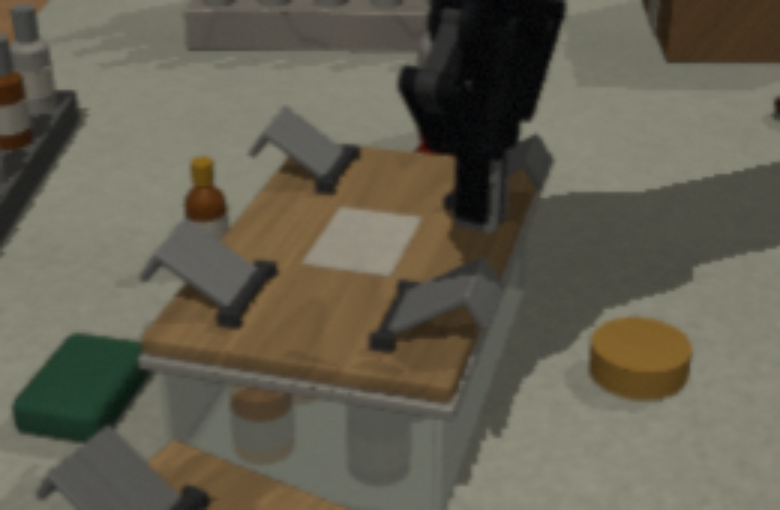

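```bash
python3 - <<'E'
from h import *
o=get_obs();M=R.from_quat(o['tcp_rot']).as_matrix()
c=capture('side')
for d in(0,.01,.022,.035): print(d,((proj(c,o['position']+M[:,1]*d)-[140,80])*3).round())
c=capture('top')
print(proj(c,o['position']+M[:,1]*.022)*1.5)
cv2.imwrite('pics/top2.png',cv2.resize(c['color'],None,fx=1.5,fy=1.5))
E
```

```text
0 [[484. 182.]]
0.01 [[483. 201.]]
0.022 [[482. 224.]]
0.035 [[481. 248.]]
[[365.44913349 343.54342439]]
```

View pics/top2.png

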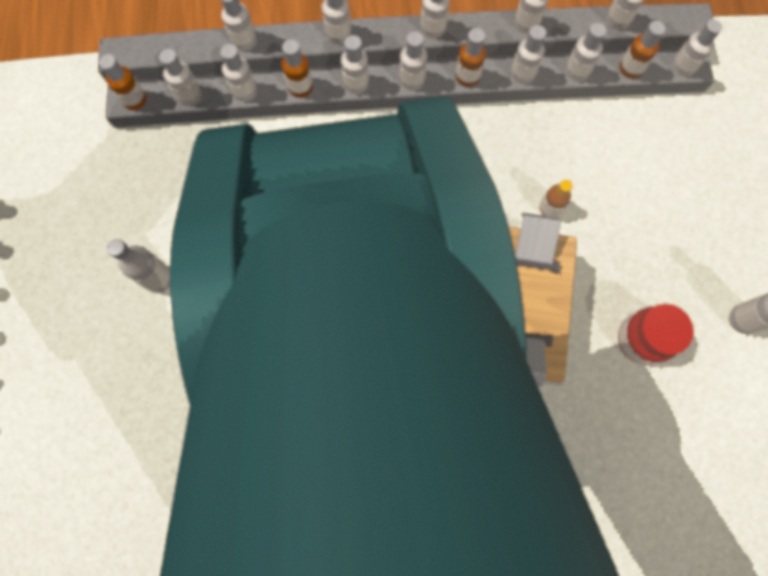

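The fingertip shows at crop (472,215), against a predicted (482,224), so the calibration agrees. In the top view the arm hides most of the box. I'll press down now.

```bash
python3 -m creep '[[0,0,0.3,0,0,0,0],[0,0,0.3,0,0,0,0],[0,0,0.2,0,0,0,0],[0,0,0,0,0,0,0]]';  python3 -c "from h import *;go()"
```

```text
time: 3.58
position: [0.5163, 0.0777, 0.1364]
tcp_rot: [-0.687, 0.155, -0.158, 0.692]
force: [0.5, 0.0, 0.8]
grip_width: 0.0
t 3.58 p [0.5163 0.0777 0.1364] F [0.5 0.  0.8] g 0.0 down [ 0.006  0.006 -1.   ]
FL [0.516 0.077 0.101] units [ 0.01  0.71 -0.03]
BR [ 0.632 -0.112  0.101] units [ 3.72  0.7  -2.42]
FR [ 0.48  -0.075  0.101] units [ 0.67  0.69 -3.08]
BL [0.668 0.04  0.101] units [3.06 0.72 0.63]
```

```bash
python3 -m creep '[[0,0,0.15,0,0,0,0],[0,0,0.1,0,0,0,0],[0,0,0,0,0,0,0]]';  python3 - <<'E'
from h import *
go()
c=capture('side');cv2.imwrite('pics/side3.png',cv2.resize(c['color'][80:250,140:400],None,fx=3,fy=3))
E
```

```text
time: 3.95
position: [0.5168, 0.0776, 0.1232]
tcp_rot: [-0.687, 0.155, -0.159, 0.692]
force: [0.2, -0.6, 0.4]
grip_width: 0.0
t 3.95 p [0.5168 0.0776 0.1232] F [ 0.2 -0.6  0.4] g 0.0 down [ 0.007  0.006 -1.   ]
FL [0.516 0.077 0.101] units [-0.    0.44 -0.03]
BR [ 0.632 -0.112  0.101] units [ 3.71  0.44 -2.42]
FR [ 0.48  -0.075  0.101] units [ 0.66  0.42 -3.08]
BL [0.668 0.04  0.101] units [3.05 0.46 0.63]
```

View pics/side3.png

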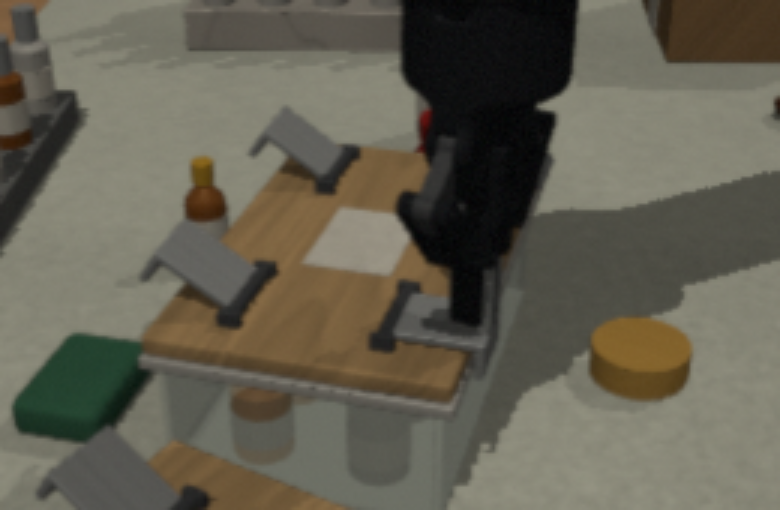

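The front-left clip now lies flat under the fingertip at about (450,318). I'll lift off and check that it stays down.

```bash
python3 -m creep '[[0,0,-0.5,0,0,0,0],[0,0,-0.7,0,0,0,0],[0,0,-0.3,0,0,0,0],[0,0,0,0,0,0,0]]';  python3 - <<'E'
from h import *
go()
c=capture('side');cv2.imwrite('pics/side4.png',cv2.resize(c['color'][80:250,140:400],None,fx=3,fy=3))
E
```

```text
time: 4.5
position: [0.5162, 0.077, 0.2004]
tcp_rot: [-0.687, 0.155, -0.159, 0.692]
force: [-0.1, 0.6, -0.2]
grip_width: 0.001
t 4.5 p [0.5162 0.077  0.2004] F [-0.1  0.6 -0.2] g 0.0 down [ 0.007  0.005 -1.   ]
FL [0.516 0.077 0.101] units [-0.    1.99 -0.02]
BR [ 0.632 -0.112  0.101] units [ 3.71  1.98 -2.41]
FR [ 0.48  -0.075  0.101] units [ 0.66  1.97 -3.07]
BL [0.668 0.04  0.101] units [3.05 2.   0.63]
```

View pics/side4.png

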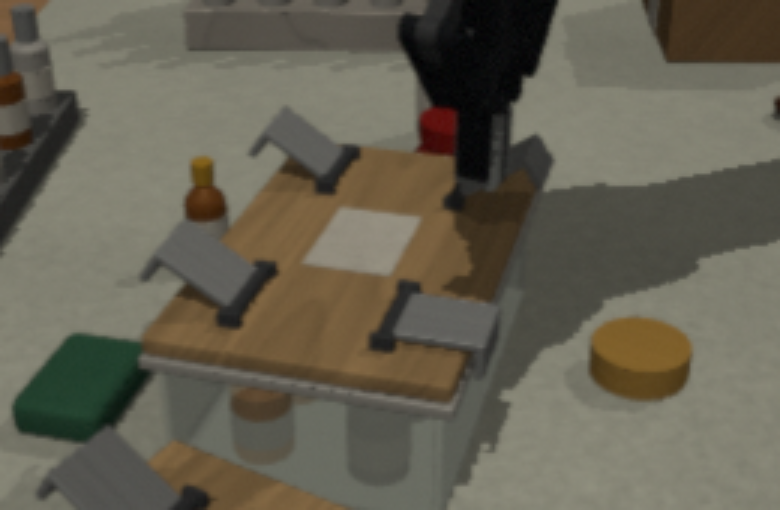

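The front-left clip stays flat at (445,320) and the other three are still up. Next is back-right. The tip stands at 178 mm, which clears the raised clips.

```bash
python3 -m creep '[[0,0.8,0,-0.5,0,0,0],[0,0.8,0,-0.5,0,0,0],[0,0.8,0,-0.5,0,0,0],[0,0.7,0,-0.5,0,0,0],[0,0,0,0,0,0,0]]';  python3 -c "from h import *;go()"
```

```text
time: 5.18
position: [0.6132, -0.084, 0.1921]
tcp_rot: [-0.688, 0.157, -0.155, 0.691]
force: [-1.0, -0.4, -0.6]
grip_width: -0.001
t 5.17 p [ 0.6132 -0.084   0.1921] F [-1.  -0.4 -0.6] g -0.0 down [-0.002  0.005 -1.   ]
FL [0.516 0.077 0.101] units [-3.12  1.84  2.06]
BR [ 0.632 -0.112  0.101] units [ 0.58  1.82 -0.34]
FR [ 0.48  -0.075  0.101] units [-2.47  1.83 -0.99]
BL [0.668 0.04  0.101] units [-0.07  1.83  2.71]
```

```bash
python3 -m creep '[[0,0.5,0,-0.3,0,0,0],[0,0,0,0,0,0,0],[0,0,0,0,0,0,0]]';  python3 -c "from h import *;go()"
```

```text
time: 5.55
position: [0.6281, -0.1069, 0.1878]
tcp_rot: [-0.688, 0.158, -0.152, 0.691]
force: [-0.5, 1.1, 0.5]
grip_width: 0.001
t 5.55 p [ 0.6281 -0.1069  0.1878] F [-0.5  1.1  0.5] g 0.0 down [-0.007  0.006 -1.   ]
FL [0.516 0.077 0.101] units [-3.58  1.78  2.35]
BR [ 0.632 -0.112  0.101] units [ 0.12  1.74 -0.06]
FR [ 0.48  -0.075  0.101] units [-2.93  1.76 -0.7 ]
BL [0.668 0.04  0.101] units [-0.52  1.75  3.  ]
```

```bash
python3 -m creep '[[0,0.12,0.4,-0.06,0,0,0],[0,0,0.4,0,0,0,0],[0,0,0.2,0,0,0,0],[0,0,0.1,0,0,0,0],[0,0,0,0,0,0,0]]';  python3 -c "from h import *;go()"
```

```text
time: 6.18
position: [0.6312, -0.1097, 0.1279]
tcp_rot: [-0.688, 0.158, -0.151, 0.692]
force: [0.8, -0.0, -0.0]
grip_width: -0.002
t 6.17 p [ 0.6312 -0.1097  0.1279] F [ 0.8 -0.  -0. ] g -0.0 down [-0.009  0.007 -1.   ]
FL [0.516 0.077 0.101] units [-3.66  0.59  2.39]
BR [ 0.632 -0.112  0.101] units [ 0.03  0.54 -0.03]
FR [ 0.48  -0.075  0.101] units [-3.02  0.57 -0.67]
BL [0.668 0.04  0.101] units [-0.61  0.55  3.02]
```

```bash
python3 -m creep '[[0,0,0.1,0,0,0,0],[0,0,0,0,0,0,0]]'; python3 -m creep '[[0,0,-0.6,0,0,0,0],[0,0,-0.6,0,0,0,0],[0,0,-0.4,0,0,0,0],[0,0,0,0,0,0,0]]';  python3 - <<'E'
from h import *
go()
c=capture('side');cv2.imwrite('pics/side5.png',cv2.resize(c['color'][80:250,140:400],None,fx=3,fy=3))
E
```

```text
time: 6.42
position: [0.6315, -0.1097, 0.1233]
tcp_rot: [-0.688, 0.158, -0.151, 0.692]
force: [-0.7, -0.5, 0.8]
grip_width: 0.001
time: 6.92
position: [0.6319, -0.1102, 0.2056]
tcp_rot: [-0.688, 0.158, -0.151, 0.692]
force: [-0.6, -0.7, -1.4]
grip_width: -0.0
t 6.92 p [ 0.6319 -0.1102  0.2056] F [-0.6 -0.7 -1.4] g -0.0 down [-0.008  0.007 -1.   ]
FL [0.516 0.077 0.101] units [-3.66  2.14  2.38]
BR [ 0.632 -0.112  0.101] units [ 0.03  2.09 -0.03]
FR [ 0.48  -0.075  0.101] units [-3.02  2.12 -0.67]
BL [0.668 0.04  0.101] units [-0.61  2.11  3.02]
```

View pics/side5.png

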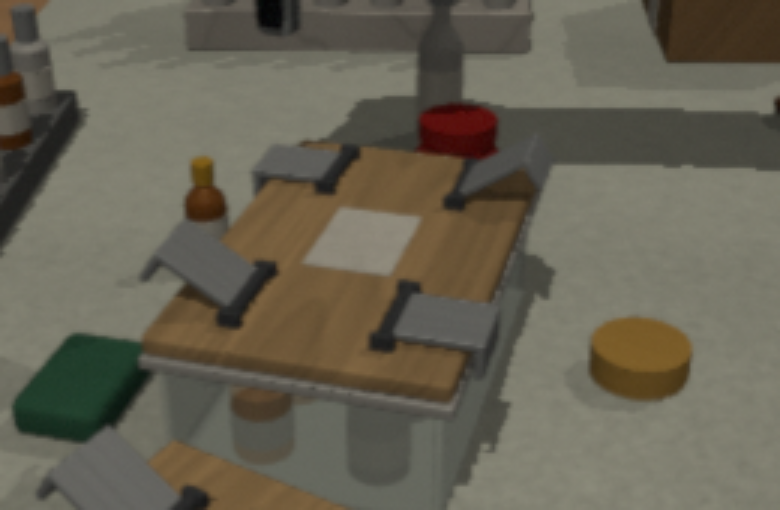

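The back-right clip at (300,162) and the front-left at (445,320) are flat. Front-right at (505,170) and back-left at (205,265) are still up, so the diagonal step is met. Next is front-right.

```bash
python3 -m creep '[[0,-0.7,0,-0.15,0,0,0],[0,-0.8,0,-0.2,0,0,0],[0,-0.8,0,-0.2,0,0,0],[0,-0.5,0,-0.1,0,0,0],[0,0,0,0,0,0,0],[0,0,0,0,0,0,0]]';  python3 -c "from h import *;go()"
```

```text
time: 7.72
position: [0.4845, -0.0783, 0.2006]
tcp_rot: [-0.689, 0.16, -0.148, 0.691]
force: [-0.1, 0.0, -1.5]
grip_width: 0.0
t 7.72 p [ 0.4845 -0.0783  0.2006] F [-0.1  0.  -1.5] g 0.0 down [-0.016  0.008 -1.   ]
FL [0.516 0.077 0.101] units [-0.71  2.01  3.07]
BR [ 0.632 -0.112  0.101] units [2.98 1.94 0.65]
FR [ 0.48  -0.075  0.101] units [-0.07  1.99  0.02]
BL [0.668 0.04  0.101] units [2.35 1.95 3.71]
```

```bash
python3 -m creep '[[0,-0.07,0.5,0,0,0,0],[0,0,0.5,0,0,0,0],[0,0,0.3,0,0,0,0],[0,0,0.1,0,0,0,0],[0,0,0,0,0,0,0]]';  python3 -c "from h import *;go()"
```

```text
time: 8.35
position: [0.4825, -0.077, 0.1279]
tcp_rot: [-0.689, 0.161, -0.148, 0.691]
force: [-0.1, -0.4, 0.7]
grip_width: -0.001
t 8.35 p [ 0.4825 -0.077   0.1279] F [-0.1 -0.4  0.7] g -0.0 down [-0.016  0.006 -1.   ]
FL [0.516 0.077 0.101] units [-0.69  0.55  3.07]
BR [ 0.632 -0.112  0.101] units [3.   0.49 0.65]
FR [ 0.48  -0.075  0.101] units [-0.05  0.54  0.01]
BL [0.668 0.04  0.101] units [2.37 0.49 3.7 ]
```

```bash
python3 -m creep '[[0,0,0.1,0,0,0,0],[0,0,0,0,0,0,0]]'; python3 -m creep '[[0,0,-0.6,0,0,0,0],[0,0,-0.6,0,0,0,0],[0,0,-0.4,0,0,0,0],[0,0.6,0,0.9,0,0,0],[0,0.6,0,0.9,0,0,0],[0,0.6,0,0.9,0,0,0],[0,0.5,0,0.6,0,0,0],[0,0,0,0,0,0,0],[0,0,0,0,0,0,0]]';  python3 - <<'E'
from h import *
go()
c=capture('side');cv2.imwrite('pics/side6.png',cv2.resize(c['color'][80:250,140:400],None,fx=3,fy=3))
E
```

```text
time: 8.6
position: [0.4832, -0.0771, 0.1236]
tcp_rot: [-0.689, 0.16, -0.149, 0.691]
force: [-0.3, 0.3, 1.0]
grip_width: 0.002
time: 9.72
position: [0.6642, 0.0254, 0.2078]
tcp_rot: [-0.688, 0.159, -0.151, 0.692]
force: [-0.2, -0.2, -0.1]
grip_width: -0.005
t 9.72 p [0.6642 0.0254 0.2078] F [-0.2 -0.2 -0.1] g -0.01 down [-0.01   0.008 -1.   ]
FL [0.516 0.077 0.101] units [-3.08  2.17 -0.35]
BR [ 0.632 -0.112  0.101] units [ 0.61  2.12 -2.76]
FR [ 0.48  -0.075  0.101] units [-2.44  2.16 -3.4 ]
BL [0.668 0.04  0.101] units [-0.03  2.14  0.29]
```

View pics/side6.png

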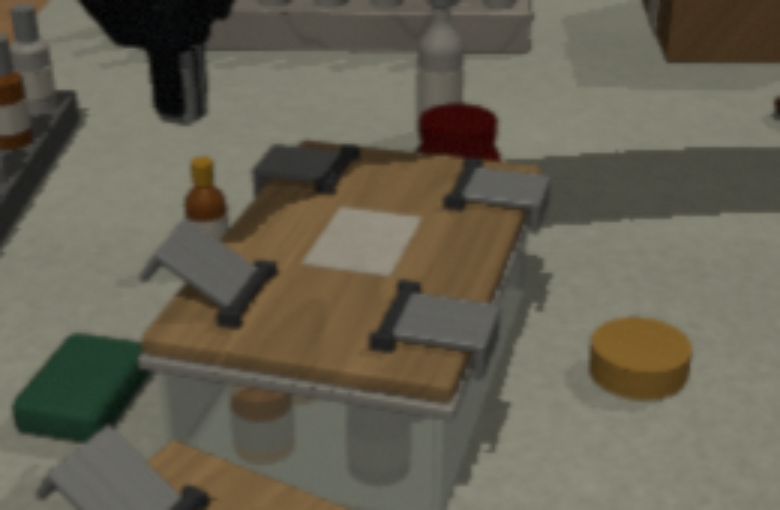

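Front-right is flat at (505,185), so three are closed. The last is back-left at (205,265).

```bash
python3 -m creep '[[0,0,0,0.22,0,0,0],[0,0,0.5,0.05,0,0,0],[0,0,0.3,0,0,0,0],[0,0,0,0,0,0,0]]';  python3 -c "from h import *;go()"
```

```text
time: 10.28
position: [0.6693, 0.0389, 0.1686]
tcp_rot: [-0.687, 0.159, -0.152, 0.692]
force: [-0.2, -0.9, 1.3]
grip_width: 0.001
t 10.28 p [0.6693 0.0389 0.1686] F [-0.2 -0.9  1.3] g 0.0 down [-0.008  0.009 -1.   ]
FL [0.516 0.077 0.101] units [-3.07  1.38 -0.64]
BR [ 0.632 -0.112  0.101] units [ 0.62  1.33 -3.05]
FR [ 0.48  -0.075  0.101] units [-2.43  1.36 -3.69]
BL [0.668 0.04  0.101] units [-0.02  1.35  0.01]
```

```bash
python3 -m creep '[[0,0,0.4,0,0,0,0],[0,0,0.3,0,0,0,0],[0,0,0.12,0,0,0,0],[0,0,0,0,0,0,0]]';  python3 -c "from h import *;go()"
```

```text
time: 10.78
position: [0.6696, 0.039, 0.1265]
tcp_rot: [-0.687, 0.158, -0.153, 0.693]
force: [0.3, 0.1, 0.5]
grip_width: 0.0
t 10.78 p [0.6696 0.039  0.1265] F [0.3 0.1 0.5] g 0.0 down [-0.006  0.009 -1.   ]
FL [0.516 0.077 0.101] units [-3.09  0.54 -0.64]
BR [ 0.632 -0.112  0.101] units [ 0.61  0.49 -3.05]
FR [ 0.48  -0.075  0.101] units [-2.44  0.51 -3.69]
BL [0.668 0.04  0.101] units [-0.03  0.51  0.  ]
```

```bash
python3 -m creep '[[0,0,0.08,0,0,0,0],[0,0,0,0,0,0,0]]'; python3 -m creep '[[0,0,-0.6,0,0,0,0],[0,0,-0.7,0,0,0,0],[0,0,-0.7,0,0,0,0],[0,-0.6,-0.3,-0.5,0,0,0],[0,-0.6,0,-0.5,0,0,0],[0,-0.6,0,-0.5,0,0,0],[0,0,0,0,0,0,0],[0,0,0,0,0,0,0]]';  python3 - <<'E'
from h import *
go()
c=capture('side');cv2.imwrite('pics/side7.png',cv2.resize(c['color'][80:250,140:400],None,fx=3,fy=3))
E
```

```text
time: 11.02
position: [0.6699, 0.039, 0.1231]
tcp_rot: [-0.687, 0.158, -0.153, 0.693]
force: [-1.5, -0.6, 2.1]
grip_width: 0.003
time: 12.02
position: [0.5541, 0.0082, 0.2431]
tcp_rot: [-0.686, 0.157, -0.153, 0.693]
force: [0.2, 0.6, -0.3]
grip_width: -0.001
t 12.03 p [0.5541 0.0082 0.2431] F [ 0.2  0.6 -0.3] g -0.0 down [-0.003  0.011 -1.   ]
FL [0.516 0.077 0.101] units [-1.25  2.86  0.89]
BR [ 0.632 -0.112  0.101] units [ 2.45  2.81 -1.52]
FR [ 0.48  -0.075  0.101] units [-0.6   2.83 -2.17]
BL [0.668 0.04  0.101] units [1.81 2.84 1.53]
```

View pics/side7.png

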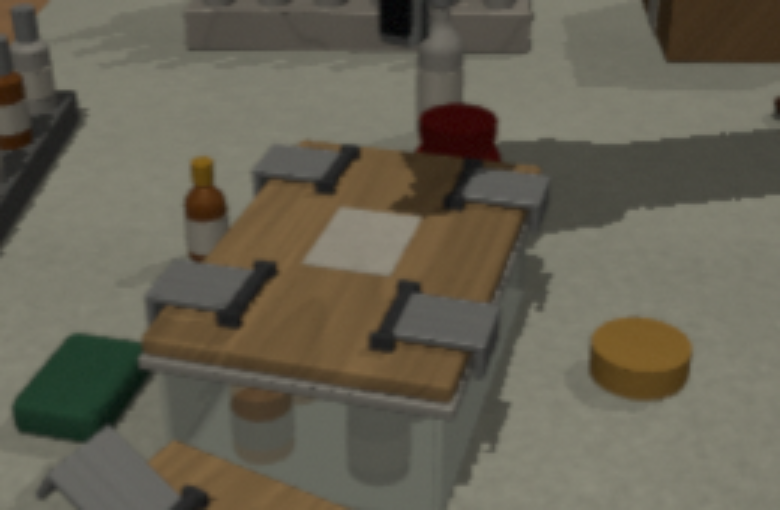

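All four clips are flat, at (300,162), (505,187), (205,285) and (445,320). The arm is clear of everything and the small box still has its clip up, so I'm handing in.

```bash
python3 -c "
from bench import *
finish_job()"
```

```text
the job is handed in; nothing more can be done
```

The stock box is closed: all four clips are snapped flat, and I handed the job in at about 12 s of the 40 s. I pressed them with the closed fingertips in the order front-left, back-right (its diagonal), front-right, back-left.

- **Clip checks:** After each press, a side picture showed that clip staying flat once the finger lifted. The clips not yet pressed were still up each time, and the last picture shows all four flat.
- **Arm at hand-in:** The gripper was about 12 cm above the lid, touching nothing, and the wrist force read only noise (under 1 N).
- **Small box:** I kept away from it. The last picture was cropped and shows only part of it, with one clip still raised.
- **Disagreements:** None of note. The fingertip showed about 4 pixels from where the calibration predicted. The force readings were too close to the noise to show the snaps, so the evidence that the clips are closed comes from the pictures.

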